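# Square up a resin specimen block for the inspection camera

## Task

Pick the large oblong resin block out of the white tray, set it down flat on the dark squaring plate with its long side along the long stop, push it snugly into the corner so that it bears against both stops at once, and keep pressing it there for the camera: finish while still holding it against both stops. Press firmly but do not slam it, and leave the other blocks, the bottle and the jar where they are.

Things in the scene. Friction and masses are not known exactly. Their poses are not given: they have to be found in the camera images.
- block: Large oblong block of grey resin, 60 x 40 x 45 mm (x, y, z), 0.09 to 0.18 kg. Origin at the centre of its underside; x along its 60 mm length, z up. It starts upright in the tray among the two other grey blocks, in any of the three places. It drags on plate and stops (friction roughly 0.5 to 0.7): a push is felt before a stop is reached, more so if pressed down.
- tray: Fixed white plastic tray, 150 x 300 x 14 mm outside (x, y, z), walls 4 mm thick and only 14 mm high, floor about 4 mm thick. Origin at the centre of its underside. The three grey pieces stand in it in a row along y, about 95 mm apart.
- plate: Fixed dark steel squaring plate, 170 x 130 x 12 mm, top face 12 mm above the bench. Origin at the centre of its underside; x points from the free end to the white inspection camera, which stands past the plate's +x end (its lens begins 105 mm from the origin, housing 48 mm wide along y, top 80 mm above the bench). Two low aluminium stops on it form a corner open towards -x and -y.
- corner (a point): The inner corner of the two stops' contact faces (extended until they meet), at the level of the plate's top face, 50 mm along +x and 37 mm along +y of the plate's origin, axes parallel to the plate's. The block belongs on its -x, -y side: fully home, with its length along the plate's x (either way round), its origin is at -30, -20, 0 mm from here.
- far_stop: Short rigid aluminium stop, 34 mm long along the plate's y, 12 mm thick, 12 mm high above the plate, on the +x side towards the camera. Origin at the middle of its contact face's lower edge; its contact face looks to -x and takes the block's 40 mm wide end.
- side_stop: Long rigid aluminium stop, 80 mm long along the plate's x, 12 mm thick, 12 mm high above the plate, on the +y side. Origin at the middle of its contact face's lower edge; its contact face looks to -y and takes the block's 60 mm long side. The stops are lower than the block (45 mm), so fingers holding the block's upper 25 mm pass above them.
- puck: Round grey resin block, 40 mm across, 45 mm high, standing in the tray, loose; to be left alone. Origin at the centre of its underside.
- small_block: Small grey resin cube, 30 mm, in the tray, loose; to be left alone. Origin at the centre of its underside.
- bottle: Small amber glass bottle, 42 mm across, 85 mm high, loose on the bench on the far side; to be left alone. Origin at the centre of its underside.
- jar: Small clear jar with a red cap, 52 mm across, 60 mm high, loose on the bench on the far side, beside the bottle; to be left alone. Origin at the centre of its underside.
Not all that is in view belongs to the job. Leave any green or purple look-alike of the block alone.

How it is judged (in metres and radians):
On the way:
1. the block has been lifted clear of the tray (height (world z) of block above 0.03 m), for 0.1 s.
At the end, for the whole second after the job is handed in: Block flat on the plate, long side along the long stop, home in the corner within 3 mm, square and upright within 0.06 rad, at rest, the fingers still pressing it so that each stop bears more than 1.5 N; other blocks, bottle and jar within 15 mm of their start (contact force between block and far_stop above 1.5 N and contact force between block and side_stop above 1.5 N and contact force between the fingers and block above 1.5 N and x of block in the frame of corner between -0.034 and -0.027 m and y of block in the frame of corner between -0.024 and -0.017 m and z of block in the frame of corner between -0.003 and 0.003 m and angle between the x axis of block and the x axis of plate, either way round below 0.06 rad and angle between block's own z axis and vertical below 0.06 rad and linear speed of block below 0.01 m/s and distance of each of puck, small_block, bottle, jar from where it was at the start of the episode below 0.015 m); the arm keeps its last pose, push and grip.
It fails at once if the block is slammed or crushed against a stop (more than 60 N) (contact force between block and far_stop above 60 N or contact force between block and side_stop above 60 N).
It fails at once if another block, the bottle or the jar is disturbed (moved over 15 mm) (distance of any of puck, small_block, bottle, jar from where it was at the start of the episode above 0.015 m).
It also fails if it takes over 64 s, if anything falls off the work surface, if the arm or the gripper's body presses on something with over 40 N, if the wrist force passes 120 N, or if a joint passes its speed limit or range.

## Robot

A 6-joint arm with a two-finger parallel gripper is mounted at the origin on the work surface. World frame = base frame: x ahead of the robot, y to its left, z up, the work surface at z = 0. Lengths are in mm, angles in rad, forces in N, time in s.
With the tool pointing down it reaches from about 350 to 925 mm from the base axis. Payload 6.4 kg.
Tool frame: the origin (TCP) lies midway between the tips of the shut fingers; the grasp point (between the pads) lies 19 mm behind it; z points along the fingers, y is the line along which they close (so a half turn about z gives the same grasp; the last joint's range is limited). The gripper opens to 85 mm and grips with 20 to 120 N. Pads are 22 mm wide; open, the fingers measure 114 mm over their backs; the gripper's body (76 mm by 85 mm) begins 54 mm behind the grasp point. The pads swing forward as they close: fully open they stand 13 mm farther back than shut.
Start: joints at [-0.174, 0.245, 1.558, -0, 1.339, -0.174], TCP at [650.011, 0.004, 206.19] pointing down, gripper open.
Joint ranges: [-3.13, 3.13], [-1.02, 2.26], [0.13, 2.54], [-0.95, 4.09], [0.21, 2.88], [-2.74, 2.74]. Speed limits (rad/s): [2.57, 2.57, 3.14, 3.14, 3.14, 3.14].

## Interface

Orientations are given as a unit quaternion [w, x, y, z].
In Python, from workcell import r gives the robot as it stands.
- The arm moves only by the shell command python3 -m pendant 'ROWS' [OPENING] [FORCE]. ROWS is JSON, a list of rows, each a list of 4 numbers: the shift along the tool's x, y, z each as a share of 150 mm, from -1 to 1, then the turn about the tool's z as a share of 60 degrees, from -1 to 1. A call has 1 to 10 rows; each row is the pose to reach, as a shift and turn from the pose commanded when the call began, along the tool's axes at that moment; what a row does not reach only later rows make up. A row lasts 1/8 s, in which the tool goes at most 62.5 mm and 10.7 degrees, less where a joint would pass 70% of its speed; a pose out of reach is approached as far as the arm can. A call with a number of a shift or a turn outside -1 to 1 is refused whole. A call with a gripper value outside its range is refused whole. OPENING is the opening, from 0 (shut) to 1 (fully open), set as the call begins (- or left out, the last holds). The fingers move at their own pace and stop on an object; FORCE is the grip in N (left out, the last holds). Time passes only in rows, so rows that repeat a pose let the fingers close. It gives the time, the measured TCP pose, the force, the opening and the grip force at its end, in the units of the state.
- r.get_obs(): the state, without advancing time (a new reading comes with each control period).
- r.capture(name): name is "scene" or "side" or "wrist"; returns a dict with "pixels" (384x512x3 uint8, red, green, blue), "fx", "fy", "cx", "cy" (pixels), "R" (3x3) and "t" (3): a world point X has camera coordinates R X + t; the wrist camera has in their place "mount" (4x4, takes a point from camera to tool coordinates, whose origin is the TCP and whose axes are the flange's). Camera axes: x right, y down, z forward; pixel columns grow to the right and rows downward; lengths in mm; the calibration is good to about 2 mm. A picture is of the moment at which its call begins: read the wrist's pose just before it. There is no depth.
- r.sign_off(): hands the job in; it is judged then, once.
The state is a dict: "time_s": time; "joint_positions": joint angles; "dq": joint speeds; "effort": joint torques, N m; "ee_pos": TCP position; "orientation": TCP orientation; "contact_force": force on the tool from outside, world axes, zero at the start; "moment": the same for the moment, N m; "gripper_width": finger opening in mm; "grasp_force": force on a finger pad.
Only numpy, scipy, OpenCV 4.12 (cv2) and the standard library are available. Lean on these libraries where they do the work, as an engineer would, in place of code of your own. Each camera call takes 0.05 s, during which the arm holds its last target. There are 200 camera calls.

## Working session

There is one attempt and no reset: what is moved stays moved. The work goes in short steps, Python scripts to look and compute and a shell command to move; the robot and the scene stay as the last step left them, time stands still between calls to the robot, and variables do not carry over. Pictures are saved under pics/ and viewed, at most 10 in all, crops included, and the job is handed in when it is done.

```bash
mkdir -p pics; ls
cat > h.py <<'E'
import numpy as np, cv2, json
from scipy.spatial.transform import Rotation as Ro
from workcell import r
def snap(n,f=None):
    o=r.get_obs(); c=r.capture(n); im=np.asarray(c["pixels"])[:,:,::-1].copy()
    if f: cv2.imwrite("pics/"+f+".png",im)
    if "mount" in c:
        M=np.array(c["mount"]); q=np.array(o["orientation"]); Rt=Ro.from_quat(q[[1,2,3,0]]).as_matrix()
        Rw=Rt@M[:3,:3]; p=Rt@M[:3,3]+np.array(o["ee_pos"])
        c["R"]=Rw.T; c["t"]=-Rw.T@p
    c["R"]=np.array(c["R"]);c["t"]=np.array(c["t"]); c["im"]=im
    return c
def ray(c,uv):
    d=c["R"].T@np.array([(uv[0]-c["cx"])/c["fx"],(uv[1]-c["cy"])/c["fy"],1.]); return -c["R"].T@c["t"],d/np.linalg.norm(d)
def onz(c,uv,z):
    p,d=ray(c,uv); return p+d*(z-p[2])/d[2]
def proj(c,X):
    q=c["R"]@np.array(X,float)+c["t"]; return np.array([c["fx"]*q[0]/q[2]+c["cx"],c["fy"]*q[1]/q[2]+c["cy"]])
def tri(views):
    A=np.zeros((3,3));b=np.zeros(3)
    for c,uv in views:
        p,d=ray(c,uv);P=np.eye(3)-np.outer(d,d);A+=P;b+=P@p
    return np.linalg.solve(A,b)
E
python3 - <<'E'
from h import *
a=snap("scene");b=snap("side");w=snap("wrist")
import pickle;pickle.dump((a,b,w),open("v0.pkl","wb"))
for c in(a,b,w): print(-c["R"].T@c["t"],c["R"][2],c["fx"])
cv2.imwrite("pics/a0.png",cv2.resize(np.hstack([a["im"],b["im"]]),(800,300)))
cv2.imwrite("pics/scene0.png",cv2.resize(a["im"],(800,600),interpolation=cv2.INTER_CUBIC))
cv2.imwrite("pics/side0.png",cv2.resize(b["im"],(800,600),interpolation=cv2.INTER_CUBIC))
cv2.imwrite("pics/wrist0.png",w["im"])
print(r.get_obs())
E
```

```text
pics
[1071.93083905  534.96756811  592.14120905] [-0.50829098 -0.60444966 -0.61341739] 411.80294701176206
[283.13559016 780.68925801 824.85804298] [ 0.2854892  -0.67586643 -0.67948546] 483.84733769953885
[649.18320641  71.40281501 373.11243857] [-0.00178229 -0.27693555 -0.96088684] 344.3577602865279
{'time_s': 0.15, 'joint_positions': array([-1.74092956e-01,  2.45673609e-01,  1.55875463e+00,  3.07034609e-05,
        1.33871096e+00, -1.74089052e-01]), 'dq': array([ 1.68668408e-03, -1.99823765e-04, -5.67877611e-03,  3.49877559e-04,
       -7.44322584e-04,  3.49048653e-06]), 'effort': array([ 3.57137314e-04, -4.29984105e+01, -3.26552796e+01, -1.40693478e-04,
        3.52074814e-03,  1.27692519e-05]), 'ee_pos': array([6.49524176e+02, 1.02647869e-01, 2.05309637e+02]), 'orientation': array([-6.41804555e-04,  7.07110455e-01,  7.07102685e-01, -4.31578363e-04]), 'contact_force': array([ 0.59665345, -0.2282492 , -0.03463417]), 'moment': array([0.05028363, 0.02847076, 0.0337357 ]), 'grasp_force': 0.0, 'gripper_width': 85.51478777933082}
```

View pics/scene0.png

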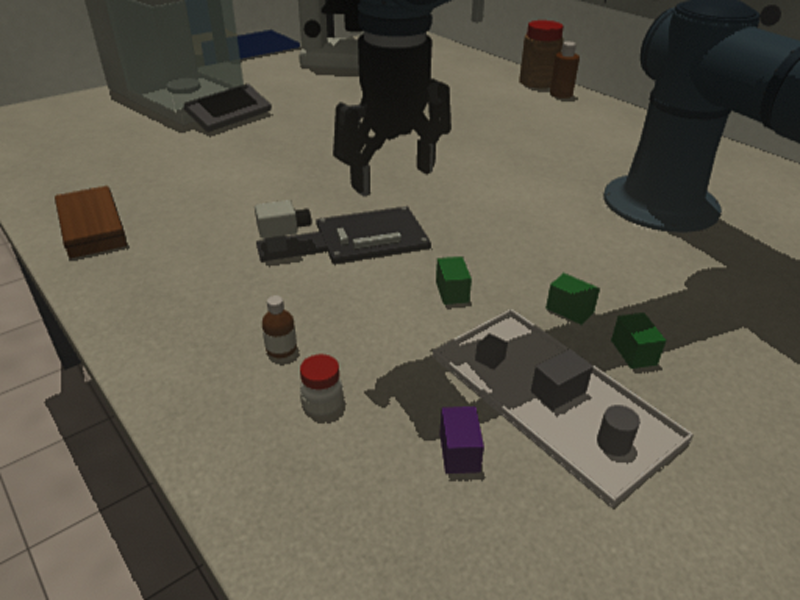

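View pics/side0.png

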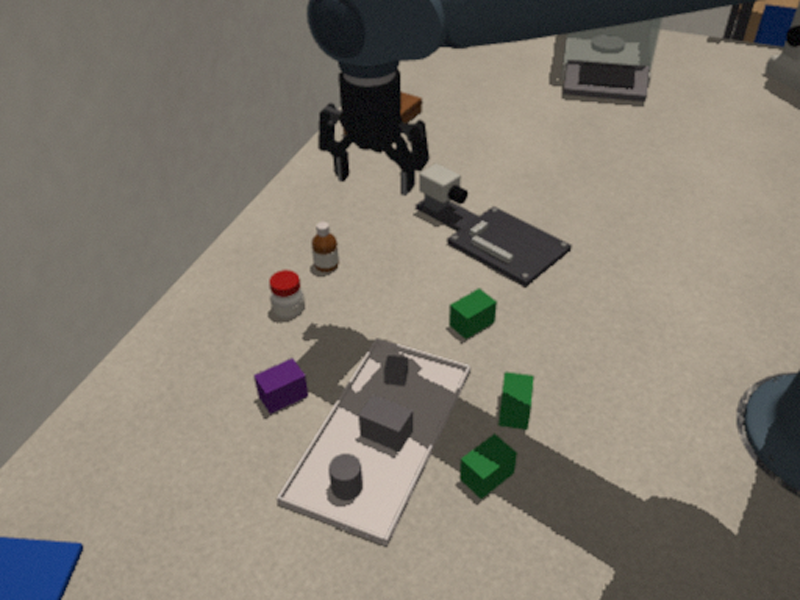

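The scene view (800 px scale) shows three grey pieces in the white tray: a small cube at (491,349), a larger oblong at (562,378) and a round puck at (618,428). The side view shows the same three at (396,370), (387,422) and (346,477). The middle piece is the oblong block, because it is the only large, box-shaped grey one. The green and purple boxes are decoys. The plate is at about (375,235) in the scene view, with the camera at its left end.

Run:
```python
from h import *
import pickle;a,b,w=pickle.load(open("v0.pkl","rb"))
s=512/800
def T(n,p,q):
    P=tri([(a,np.array(p)*s),(b,np.array(q)*s)]); print(n,P.round(1),(proj(a,P)/s-p).round(1),(proj(b,P)/s-q).round(1))
T("tray far corner(+y?)",(614,503),(279,502))
T("tray c2",(691,436),(389,541))
T("tray c3",(513,312),(469,368))
T("plate c a",(431,242),(527,281)); T("plate b",(407,209),(571,246)); T("plate c",(333,260),(449,241));T("plate d",(318,221),(495,209))
T("cam lens",(308,217),(457,194))
T("bottle top",(275,300),(322,227));T("jar top",(320,368),(285,282))
# small hue-free crop around the middle block
x=cv2.resize(a["im"][210:270,325:400],None,fx=5,fy=5,interpolation=cv2.INTER_CUBIC)
y=cv2.resize(b["im"][240:300,215:290],None,fx=5,fy=5,interpolation=cv2.INTER_CUBIC)
z=np.hstack([x,y]);z=np.clip(z.astype(float)*2,0,255).astype(np.uint8)
cv2.imwrite("pics/blk0.png",z)
```

```text
tray far corner(+y?) [629.5 359.8   4.1] [-0.2 -0.4] [-0.2  0.3]
tray c2 [481.2 359.8   6.1] [-0.4 -0.7] [-0.4  0.7]
tray c3 [478.8  66.5   9.4] [-0.4 -0.9] [-0.3  1. ]
plate c a [ 450.9 -149.3   10. ] [-0.2 -0.4] [-0.1  0.4]
plate b [ 405.4 -270.2    4.5] [-0.4 -0.9] [-0.2  1. ]
plate c [ 607.  -212.1    3. ] [0. 0.] [ 0. -0.]
plate d [ 559.5 -330.6    3.8] [-0. -0.] [-0.  0.]
cam lens [ 614.5 -269.2   61.2] [-0.4 -0.9] [-0.1  0.9]
bottle top [780.7 -79.   81.7] [0.4 0.8] [ 0.1 -0.7]
jar top [789.6  36.9  53.9] [0.1 0.3] [ 0.1 -0.3]
```

View pics/blk0.png

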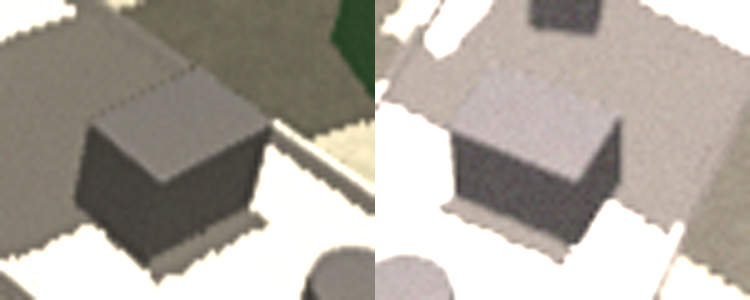

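The enlarged crop confirms it: a grey oblong box with its top-face corners at about (90,125), (197,66), (270,127), (162,183) in the scene half and (452,128), (498,67), (620,118), (573,180) in the side half.

Run:
```python
from h import *
import pickle;a,b,w=pickle.load(open("v0.pkl","rb"))
S=np.array([(90,125),(197,66),(270,127),(162,183)])/5+[325,210]
D=np.array([(123,67),(245,118),(198,180),(77,128)])/5+[215,240]
P=np.array([tri([(a,u),(b,v)]) for u,v in zip(S,D)]);print(P.round(1),P.mean(0))
e=np.roll(P,-1,0)-P
for x in e: print(np.linalg.norm(x).round(1),np.degrees(np.arctan2(x[1],x[0])).round(1))
for n in (S,): 
  Q=np.array([onz(a,u,49) for u in S]);print(Q.round(1),Q.mean(0))
Q=np.array([onz(b,u,49) for u in D]);print(Q.round(1),Q.mean(0))
o=r.get_obs();print(Ro.from_quat(np.array(o["orientation"])[[1,2,3,0]]).as_matrix().round(3))
```

```text
[[572.7 189.6  43.9]
 [514.9 195.4  45.3]
 [520.4 234.6  46.5]
 [576.5 228.2  45.9]] [546.11149248 211.94251327  45.40423462]
58.0 174.3
39.6 82.1
56.4 -6.5
38.9 -95.6
[[577.5 193.3  49. ]
 [518.1 196.6  49. ]
 [523.4 236.9  49. ]
 [579.9 231.1  49. ]] [549.74636236 214.48092546  49.        ]
[[570.8 192.8  49. ]
 [513.8 199.3  49. ]
 [519.7 235.4  49. ]
 [575.4 229.2  49. ]] [544.9189562  214.17132317  49.        ]
[[ 0.     1.    -0.002]
 [ 1.    -0.     0.   ]
 [ 0.    -0.002 -1.   ]]
```

View pics/wrist0.png

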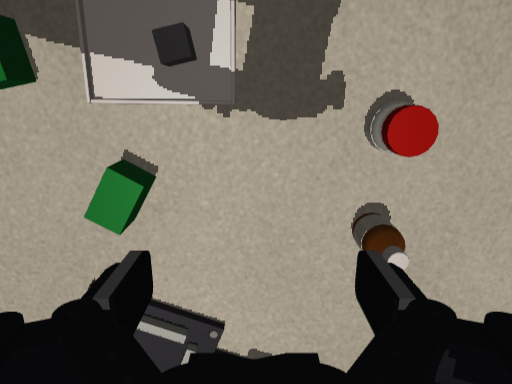

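The wrist view shows the tray end with the small cube at (174,44), a green decoy at (120,195), the plate at the lower left and the bottle and jar on the right. The tool's x axis is world +y and its y axis is world +x. I'll move over the block and take wrist views from two places.

```bash
python3 -m pendant '[[0.4,-0.3,0,0.1],[0.8,-0.6,0,0.1],[1,-0.68,0,0.1],[1,-0.68,0,0.1],[1,-0.68,0,0.1]]'
python3 - <<'E'
from h import *
import pickle
w=snap("wrist");pickle.dump(w,open("w1.pkl","wb"))
E
python3 -m pendant '[[0.25,0,0,0],[0.4,0,0,0],[0.4,0,0,0],[0.4,0,0,0]]'
python3 - <<'E'
from h import *
import pickle
w=snap("wrist");pickle.dump(w,open("w2.pkl","wb"))
v=pickle.load(open("w1.pkl","rb"))
z=np.hstack([v["im"],w["im"]]);z=np.clip(z*1.6,0,255).astype(np.uint8)
cv2.imwrite("pics/w12.png",cv2.resize(z,(800,300),interpolation=cv2.INTER_AREA))
E
```

```text
time_s: 0.78
ee_pos: [548.1, 149.9, 206.1]
orientation: [0.0, 0.743, 0.669, -0.0]
contact_force: [1.0, 0.3, 0.3]
gripper_width: 85.8
grasp_force: 0.0
time_s: 1.32
ee_pos: [554.7, 208.5, 205.9]
orientation: [0.0, 0.744, 0.669, -0.0]
contact_force: [-0.2, 0.2, 1.1]
gripper_width: 85.2
grasp_force: 0.0
```

View pics/w12.png

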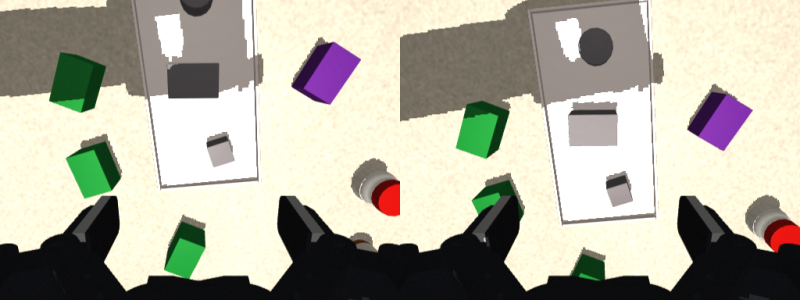

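Both wrist views show the block near the middle: at (193,80) in the left half, and in the right half at (593,125) with its top face lit. It lies nearly square to the image. I'll now extract the top-face edges.

Run:
```python
from h import *
import pickle
v=pickle.load(open("w1.pkl","rb"));w=pickle.load(open("w2.pkl","rb"))
for c,(x0,x1,y0,y1) in ((v,(205,290,70,135)),(w,(205,290,120,200))):
    g=cv2.cvtColor(c["im"],cv2.COLOR_BGR2GRAY)
    cx=(x0+x1)//2; print("col",y0,g[y0:y1,cx-15:cx+15].mean(1).astype(int).tolist())
    cy=(y0+y1)//2+3; print("row",x0,g[cy-5:cy+5,x0:x1].mean(0).astype(int).tolist())
```

```text
col 70 [98, 97, 96, 94, 93, 93, 93, 93, 93, 93, 79, 52, 40, 41, 41, 40, 40, 40, 40, 40, 40, 40, 40, 40, 40, 40, 40, 40, 40, 40, 40, 40, 40, 40, 40, 39, 39, 39, 39, 40, 39, 39, 40, 40, 39, 39, 39, 39, 39, 39, 39, 39, 39, 39, 39, 61, 167, 212, 212, 213, 212, 213, 213, 213, 213]
row 205 [92, 92, 92, 92, 92, 92, 92, 92, 92, 63, 41, 39, 40, 40, 40, 40, 39, 40, 40, 39, 39, 39, 40, 40, 39, 40, 40, 40, 39, 39, 39, 40, 39, 40, 40, 40, 39, 40, 40, 40, 40, 40, 40, 40, 40, 40, 40, 40, 40, 40, 40, 40, 40, 40, 40, 40, 40, 40, 40, 40, 40, 40, 40, 40, 39, 40, 40, 40, 40, 40, 40, 40, 40, 40, 38, 86, 92, 92, 92, 92, 92, 92, 92, 92, 92]
col 120 [143, 146, 173, 203, 211, 211, 211, 211, 211, 206, 172, 115, 90, 90, 90, 91, 90, 91, 90, 90, 67, 33, 29, 29, 29, 29, 51, 94, 111, 110, 110, 110, 110, 110, 110, 110, 110, 110, 110, 111, 110, 111, 111, 111, 111, 111, 111, 111, 111, 111, 111, 111, 111, 111, 111, 111, 111, 111, 111, 111, 111, 111, 111, 111, 111, 111, 115, 177, 212, 212, 212, 212, 212, 212, 212, 212, 212, 212, 212, 212]
row 205 [212, 212, 212, 212, 212, 212, 212, 212, 212, 212, 168, 108, 111, 111, 112, 112, 111, 111, 111, 111, 111, 111, 111, 111, 111, 111, 111, 111, 111, 111, 111, 111, 111, 111, 111, 111, 111, 111, 111, 111, 111, 111, 111, 111, 110, 111, 111, 111, 110, 111, 110, 110, 111, 111, 110, 110, 110, 110, 110, 110, 110, 110, 110, 110, 110, 110, 110, 110, 110, 110, 110, 110, 105, 162, 210, 212, 212, 211, 212, 211, 211, 212, 211, 211, 211]
```

Run:
```python
from h import *
import pickle
v=pickle.load(open("w1.pkl","rb"));w=pickle.load(open("w2.pkl","rb"))
C=[]
for c,lo,hi,(x0,x1,y0,y1) in ((v,0,66,(200,295,74,135)),(w,70,150,(200,295,147,200))):
    g=cv2.GaussianBlur(cv2.cvtColor(c["im"],cv2.COLOR_BGR2GRAY),(1,1),0)
    m=np.zeros_like(g);m[y0:y1,x0:x1]=cv2.inRange(g,lo,hi)[y0:y1,x0:x1]
    k=max(cv2.findContours(m,0,2)[0],key=cv2.contourArea)
    R=cv2.minAreaRect(k);p=cv2.boxPoints(R)
    ct=p.mean(0);p=np.array(sorted(p,key=lambda q:np.arctan2(*(q-ct)[::-1])));print(p.round(1).tolist());C.append(p)
P=np.array([tri([(v,a),(w,b)]) for a,b in zip(*C)]);print(P.round(1),P.mean(0).round(1))
for c,p in zip((v,w),C):
    Q=np.array([onz(c,q,49) for q in p]);e=np.roll(Q,-1,0)-Q
    print(Q.mean(0).round(1),[(np.linalg.norm(x).round(1),np.degrees(np.arctan2(x[1],x[0])).round(1)) for x in e])
o=r.get_obs();Rt=Ro.from_quat(np.array(o["orientation"])[[1,2,3,0]]).as_matrix();print(Rt.round(3).tolist(),o["ee_pos"],o["time_s"])
```

```text
[[214.0, 81.0], [279.0, 81.0], [279.0, 125.0], [214.0, 125.0]]
[[215.0, 147.0], [278.0, 147.0], [278.0, 187.0], [215.0, 187.0]]
[[520.7 236.1  50.9]
 [578.9 230.   51.5]
 [575.6 191.7  52.8]
 [515.6 197.9  52.3]] [547.7 214.   51.9]
[547.6 213.9  49. ] [(np.float64(58.3), np.float64(-6.0)), (np.float64(38.9), np.float64(-94.8)), (np.float64(60.4), np.float64(174.0)), (np.float64(38.9), np.float64(82.2))]
[547.6 213.3  49. ] [(np.float64(59.5), np.float64(-6.1)), (np.float64(39.1), np.float64(-94.9)), (np.float64(61.5), np.float64(173.9)), (np.float64(39.1), np.float64(82.2))]
[[0.106, 0.994, -0.0], [0.994, -0.106, -0.0], [-0.0, -0.0, -1.0]] [554.64399541 208.40834828 206.02752671] 1.375
```

```bash
python3 -m pendant '[[0.03,-0.05,0.3,0],[0.03,-0.05,0.6,0],[0.03,-0.05,0.9,0],[0.03,-0.05,1,0],[0.03,-0.05,1,0]]'
python3 -m pendant '[[0,0,0.15,0],[0,0,0.24,0],[0,0,0.24,0],[0,0,0.24,0]]'
python3 - <<'E'
from h import *
snap("wrist","w3")
E
```

```text
time_s: 2.0
ee_pos: [547.2, 214.3, 56.0]
orientation: [-0.0, 0.743, 0.669, -0.001]
contact_force: [0.6, -0.8, 0.3]
gripper_width: 85.2
grasp_force: 0.0
time_s: 2.5
ee_pos: [548.2, 215.1, 21.4]
orientation: [0.0, 0.743, 0.669, 0.001]
contact_force: [-0.0, 0.2, 0.3]
gripper_width: 85.7
grasp_force: 0.0
```

View pics/w3.png

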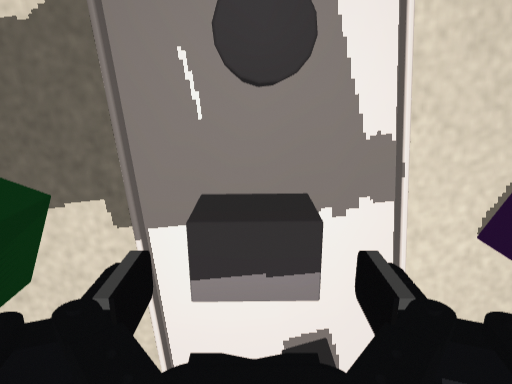

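The block's top face spans (187–322, 225–300), centred between the pads at columns 152 and 357. I'll close and lift.

```bash
python3 -m pendant '[[0,0,0,0],[0,0,0,0],[0,0,0,0],[0,0,0,0],[0,0,0,0],[0,0,0,0]]' 0 50
python3 -m pendant '[[0,0,-0.1,0],[0,0,-0.3,0],[0,0,-0.6,0],[0,0,-0.6,0]]'
python3 - <<'E'
from h import *
import pickle
w=snap("wrist","w4");a=snap("scene","s4");b=snap("side","d4");pickle.dump((a,b,w),open("v4.pkl","wb"))
# plate view enlarged side by side
x=cv2.resize(a["im"][120:175,155:285],None,fx=3,fy=3,interpolation=cv2.INTER_CUBIC)
y=cv2.resize(b["im"][95:190,255:375],None,fx=3,fy=3,interpolation=cv2.INTER_CUBIC)
h=max(x.shape[0],y.shape[0]);z=np.zeros((h,x.shape[1]+y.shape[1],3),np.uint8);z[:x.shape[0],:x.shape[1]]=x;z[:y.shape[0],x.shape[1]:]=y
z=np.clip(z*2.0,0,255).astype(np.uint8);cv2.imwrite("pics/pl4.png",z);print(z.shape)
E
```

```text
time_s: 3.3
ee_pos: [549.9, 215.8, 23.9]
orientation: [0.001, 0.743, 0.669, 0.002]
contact_force: [-2.9, 0.8, 16.0]
gripper_width: 0.5
grasp_force: 7.7
time_s: 3.8
ee_pos: [550.3, 215.5, 115.0]
orientation: [0.002, 0.743, 0.669, 0.004]
contact_force: [-0.5, 0.6, -0.3]
gripper_width: -0.1
grasp_force: 0.0
(285, 750, 3)
```

View pics/pl4.png

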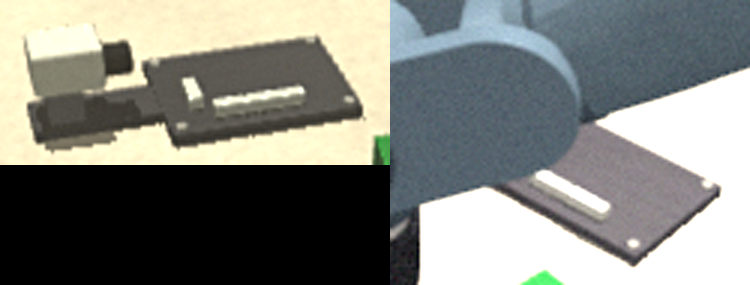

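Run:
```python
from h import *
import pickle
a,b,w=pickle.load(open("v4.pkl","rb"))
x=np.hstack([w["im"],cv2.resize(a["im"][190:330,270:450],(494,384))]);x=np.clip(x*1.5,0,255).astype(np.uint8)
cv2.imwrite("pics/fail.png",cv2.resize(x,(800,305)))
o=r.get_obs();print(o["ee_pos"],proj(w,np.array(o["ee_pos"])+[0,0,20]))
```

```text
[546.51553538 214.78617519 109.37722852] [247.53459247 249.44037469]
```

View pics/fail.png

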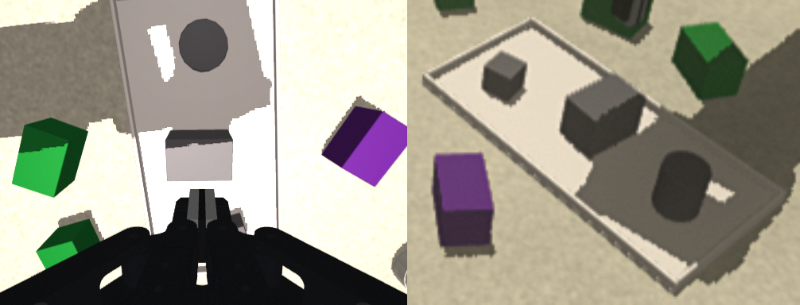

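Run:
```python
from h import *
import pickle
a,b,w=pickle.load(open("v4.pkl","rb"))
g=cv2.cvtColor(w["im"],cv2.COLOR_BGR2GRAY)
s=1006/800
for c in [(201,145),(201,181)]: print(np.array(c)*s)
print("col",180,g[150:240,235:245].mean(1).astype(int).tolist());print("row",190,g[205:215,195:305].mean(0).astype(int).tolist())
# puck top centre now vs earlier (native px in w, z=49)
m=np.zeros_like(g);m[0:100,200:300]=(g[0:100,200:300]<60)*255
k=max(cv2.findContours(m,0,2)[0],key=cv2.contourArea);print("puck",cv2.minEnclosingCircle(k),onz(w,cv2.minEnclosingCircle(k)[0],45))
w2=pickle.load(open("w2.pkl","rb"));g=cv2.cvtColor(w2["im"],cv2.COLOR_BGR2GRAY)
m=np.zeros_like(g);m[20:100,210:290]=(g[20:100,210:290]<60)*255
k=max(cv2.findContours(m,0,2)[0],key=cv2.contourArea);print("puck0",cv2.minEnclosingCircle(k),onz(w2,cv2.minEnclosingCircle(k)[0],45))
```

```text
[252.7575 182.3375]
[252.7575 227.6075]
col 180 [105, 105, 104, 105, 105, 104, 104, 104, 104, 104, 104, 104, 104, 74, 34, 34, 34, 34, 34, 34, 34, 34, 34, 35, 34, 40, 44, 43, 44, 44, 65, 94, 105, 106, 118, 126, 126, 126, 126, 126, 125, 126, 126, 125, 126, 126, 125, 126, 125, 125, 125, 125, 124, 125, 124, 124, 124, 125, 124, 124, 124, 124, 123, 123, 123, 123, 123, 123, 123, 123, 123, 123, 122, 122, 122, 122, 122, 118, 191, 229, 230, 229, 229, 229, 230, 230, 229, 193, 120, 118]
row 190 [230, 230, 230, 230, 230, 230, 230, 230, 230, 230, 230, 230, 230, 220, 118, 126, 125, 125, 125, 125, 125, 125, 125, 125, 125, 124, 124, 124, 124, 124, 124, 124, 124, 124, 124, 124, 124, 124, 124, 124, 124, 124, 124, 124, 124, 124, 124, 124, 124, 124, 124, 124, 124, 124, 124, 124, 124, 123, 123, 123, 123, 123, 123, 124, 123, 123, 123, 123, 123, 123, 123, 123, 123, 123, 123, 123, 122, 122, 122, 122, 122, 122, 122, 122, 122, 122, 122, 122, 122, 122, 122, 121, 121, 121, 121, 122, 110, 175, 228, 229, 229, 229, 229, 229, 229, 229, 229, 229, 229, 229]
puck ((256.0, 57.0), 33.24163818359375) [561.66328487 309.64321679  45.        ]
puck0 ((249.5, 59.70833206176758), 24.33803367614746) [561.02375248 309.50611992  45.        ]
```

Run:
```python
from h import *
import pickle
a,b,w=pickle.load(open("v4.pkl","rb"))
for z in (45,50): print(z,[onz(w,p,z).round(1).tolist() for p in [(208.5,181.5),(291.5,181.5),(291.5,227.5),(208.5,227.5),(250,204.5)]])
print("tip",[onz(w,(253,239),z).round(1).tolist() for z in(109,115,120)], -w["R"].T@w["t"])
o=r.get_obs();print(o["ee_pos"],Ro.from_quat(np.array(o["orientation"])[[1,2,3,0]]).as_matrix().round(3).tolist())
# tips in w3 (row 252, cols 150/360) relative to TCP
```

```text
45 [[519.6, 230.9, 45.0], [578.4, 224.6, 45.0], [575.8, 189.7, 45.0], [514.7, 196.2, 45.0], [547.1, 210.7, 45.0]]
50 [[520.4, 232.1, 50.0], [577.9, 225.9, 50.0], [575.3, 191.7, 50.0], [515.6, 198.1, 50.0], [547.3, 212.3, 50.0]]
tip [[548.9, 211.2, 109.0], [549.2, 213.8, 115.0], [549.4, 215.9, 120.0]] [555.6917881  286.2331061  283.07396315]
[546.51553538 214.78617519 109.37722852] [[0.105, 0.995, -0.002], [0.995, -0.105, -0.0], [-0.0, -0.002, -1.0]]
```

Run:
```python
from h import *
import pickle
a,b,w=pickle.load(open("v4.pkl","rb"))
o=r.get_obs();Rt=Ro.from_quat(np.array(o["orientation"])[[1,2,3,0]]).as_matrix();p0=np.array(o["ee_pos"])
# pixel -> tool coords at tool-z plane (same for any pose)
def tool(uv,z):
    p,d=ray(w,uv);p=Rt.T@(p-p0);d=Rt.T@d;return (p+d*(z-p[2])/d[2]).round(1)
for uv,z in [((253,239),0),((152,252),-13),((135,252),-13),((357,252),-13),((152,292),-13),((254,300),-28),((254,225),-28)]: print(uv,z,tool(uv,z))
for P in [(0,0,0),(11,0,0),(-11,0,0),(0,0,-19),(0,42,-13),(11,42,-13),(-11,42,-13),(11,42,-40),(-11,42,-40)]: print(P,proj(w,p0+Rt@np.array(P,float)).round(0))
im3=cv2.imread("pics/w3.png",0);print(im3[240:320:4,90:200:4])
g=cv2.cvtColor(w["im"],cv2.COLOR_BGR2GRAY);print(g[230:300:4,215:300:4])
```

```text
(253, 239) 0 [-3.2  2.8  0. ]
(152, 252) -13 [ -4.5 -48.7 -13. ]
(135, 252) -13 [ -4.5 -57.3 -13. ]
(357, 252) -13 [ -4.9  55.9 -13. ]
(152, 292) -13 [-27.5 -50.5 -13. ]
(254, 300) -28 [-22.9   3.  -28. ]
(254, 225) -28 [ 15.8   3.  -28. ]
(0, 0, 0) [248. 234.]
(11, 0, 0) [248. 214.]
(-11, 0, 0) [248. 252.]
(0, 0, -19) [248. 249.]
(0, 42, -13) [331. 243.]
(11, 42, -13) [332. 223.]
(-11, 42, -13) [329. 263.]
(11, 42, -40) [346. 245.]
(-11, 42, -40) [343. 291.]
[[209 206 195 200 204 206 207 203 201 195 196 197 198  89  84 238 240 240
  240 241 240 240 240 240 240  51  51  50]
 [204 209 200 205 211 212 208 207 206 202 197 199 233 138  84 116 239 240
  240 240 240 240 240 240 241  50  51  50]
 [207 202 196 203 206 196 194 197 200 204 203 196 231 199  85 116 239 239
  240 240 240 240 240 240 240  50  50  51]
 [206 203 196 197 200 199 190 198 197 200  60  62  61  10  10 114 239 239
  239 240 240 240 240 240 240  51  50  50]
 [202 206 207 202 202 207 202 204 199  63  60  60  37  10   8  56 238 239
  239 240 240 240 240 240 240  50  50  51]
 [200 204 207 203 194 203 205 212 104  60  61  60  
[... 2679 characters left out ...]
9  53  53  53  53  11  12   9
   10  77  35  35]
 [227  10  11  11  11  53  54  53  52   8   9  52  53  53  53  11  10  10
    9  33  34  35]
 [227  10   9  10   8  11   9  46  66  13  10  65  67  11  12   9   9  11
   10  16  35  34]
 [ 10  11  10  10  12  10  11  10  51  12  12  66  11  10   9  11  10  10
   10   9  13  35]
 [  9  10  12  13  14   8  10  11  16  12  11  50  10   9   9  11  13  12
    8   9  10  58]
 [ 10  10  10  11  10   9  10  11  11  12  11  10  10  10   9  10  11  11
   10  11  10  36]
 [ 11  10  10  11  11  10  10  10  10  12  12  11  10  10  10  11  10  10
   11   8   9  11]
 [ 10  11  10   8   9  11   9  10   9  13  10   9  10  10  11   9  10  11
   10  10  10  10]]
```

Run:
```python
from h import *
o=r.get_obs();p0=np.array(o["ee_pos"]);print(p0)
A=snap("scene","s5");B=snap("side","d5")
for n,c in(("scene",A),("side",B)):
    for z in range(-10,50,5):
        u=proj(c,p0+[0,0,z]);i=np.round(u).astype(int);x=c["im"][i[1],i[0]-12:i[0]+13:2].mean(1).astype(int);print(n,z,u.round(1),x.tolist())
```

```text
[546.51553538 214.78617519 109.37722852]
scene -10 [366.9 214.4] [114, 115, 113, 115, 118, 113, 117, 115, 116, 114, 119, 119, 111]
scene -5 [367.3 212.3] [116, 116, 112, 112, 115, 109, 113, 117, 115, 119, 116, 116, 115]
scene 0 [367.8 210.2] [112, 115, 114, 112, 115, 111, 118, 122, 109, 63, 105, 113, 111]
scene 5 [368.3 208.1] [113, 118, 117, 117, 121, 123, 113, 61, 47, 51, 54, 103, 116]
scene 10 [368.8 206. ] [114, 117, 122, 106, 108, 51, 35, 28, 37, 54, 50, 109, 120]
scene 15 [369.3 203.9] [120, 111, 109, 44, 31, 29, 30, 30, 29, 38, 53, 50, 103]
scene 20 [369.8 201.7] [55, 40, 30, 29, 30, 30, 39, 45, 34, 28, 51, 49, 78]
scene 25 [370.3 199.6] [30, 30, 30, 29, 32, 33, 30, 44, 47, 34, 27, 70, 119]
scene 30 [370.8 197.4] [31, 31, 32, 26, 23, 23, 24, 43, 45, 37, 26, 122, 117]
scene 35 [371.3 195.2] [30, 31, 27, 23, 24, 22, 23, 44, 45, 27, 33, 86, 119]
scene 40 [371.8 193. ] [31, 31, 25, 23, 23, 23, 22, 43, 46, 38, 21, 120, 118]
scene 45 [372.4 190.7] [30, 30, 25, 25, 24, 24, 23, 44, 45, 26, 28, 84, 118]
side -10 [245.5 248.3] [217, 217, 215, 217, 216, 214, 186, 182, 143, 160, 105, 105,
[... 198 characters left out ...]
 215, 215, 215, 214, 215, 156, 55, 54, 54, 53, 51, 55]
side 10 [245.2 241.5] [216, 215, 216, 215, 217, 215, 155, 53, 54, 54, 53, 52, 53]
side 15 [245.2 239.8] [216, 215, 217, 215, 216, 207, 148, 62, 56, 53, 53, 52, 52]
side 20 [245.1 238.1] [216, 216, 216, 216, 120, 34, 74, 62, 33, 55, 66, 82, 84]
side 25 [245.  236.3] [217, 215, 214, 213, 71, 34, 72, 47, 17, 57, 108, 110, 110]
side 30 [244.9 234.5] [204, 214, 215, 181, 74, 37, 74, 45, 22, 27, 105, 108, 108]
side 35 [244.9 232.8] [155, 216, 208, 66, 74, 38, 71, 47, 16, 20, 55, 111, 109]
side 40 [244.8 231. ] [135, 197, 179, 35, 75, 37, 73, 40, 18, 22, 33, 110, 109]
side 45 [244.7 229.2] [196, 102, 166, 36, 66, 46, 72, 35, 14, 21, 19, 59, 73]
```

The fingers closed over the block's top. The contact showed shut tips on the 50 mm top at a reported z of 24, and both the wrist and side views put the tips about 25 mm above the reported TCP. Neither the block nor the puck moved. I'll re-grasp about 25 mm lower, watching the force.

```bash
python3 -m pendant '[[0,0,0,0],[0,0,0,0],[0,0,0,0],[0,0,0,0],[0,0,0,0]]' 1 50
python3 -m pendant '[[0,0,0.3,0],[0,0,0.6,0],[0,0,0.7,0],[0,0,0.76,0],[0,0,0.76,0],[0,0,0.76,0]]'
python3 -m pendant '[[0,0,0,0],[0,0,0,0],[0,0,0,0],[0,0,0,0],[0,0,0,0]]' 0 50
```

```text
time_s: 4.68
ee_pos: [547.3, 214.9, 110.2]
orientation: [0.0, 0.743, 0.669, 0.0]
contact_force: [0.7, 0.9, -0.1]
gripper_width: 85.5
grasp_force: 0.0
time_s: 5.42
ee_pos: [548.7, 215.2, -2.1]
orientation: [0.001, 0.743, 0.669, 0.001]
contact_force: [0.1, 0.4, 1.0]
gripper_width: 85.5
grasp_force: 0.0
time_s: 6.05
ee_pos: [548.2, 215.1, -2.6]
orientation: [0.0, 0.743, 0.669, 0.001]
contact_force: [-1.5, -0.2, 6.0]
gripper_width: 59.1
grasp_force: 55.6
```

```bash
python3 -m pendant '[[0,0,-0.1,0],[0,0,-0.3,0],[0,0,-0.6,0],[0,0,-0.9,0],[0,0,-0.9,0],[0,0,-0.9,0]]'
python3 - <<'E'
from h import *
import pickle;a,b,_=pickle.load(open("v0.pkl","rb"))
# plate / stop features from the clear first views
for n,c,(x0,x1,y0,y1) in(("scene",a,(155,285,120,175)),("side",b,(265,375,95,190))):
    im=c["im"];hsv=cv2.cvtColor(im,cv2.COLOR_BGR2HSV);g=cv2.cvtColor(im,cv2.COLOR_BGR2GRAY)
    print(n)
    for lab,m in(("bright",(g>125)&(hsv[:,:,1]<45)),("dark",g<75)):
        mm=np.zeros_like(g);mm[y0:y1,x0:x1]=m[y0:y1,x0:x1]*255
        for k in cv2.findContours(mm,0,2)[0]:
            A=cv2.contourArea(k)
            if A>8: print(lab,A,cv2.boundingRect(k),cv2.boxPoints(cv2.minAreaRect(k)).round(1).tolist())
E
```

```text
time_s: 6.8
ee_pos: [546.4, 214.8, 130.4]
orientation: [-0.0, 0.743, 0.669, -0.001]
contact_force: [0.0, -0.7, -2.5]
gripper_width: 59.0
grasp_force: 54.8
scene
bright 144.0 (165, 128, 23, 11) [[164.39999389648438, 130.1999969482422], [186.10000610351562, 127.30000305175781], [187.1999969482422, 135.39999389648438], [165.39999389648438, 138.3000030517578]]
dark 38.0 (279, 165, 6, 10) [[279.0, 165.0], [284.0, 165.0], [284.0, 174.0], [279.0, 174.0]]
dark 2814.0 (164, 132, 112, 39) [[163.3000030517578, 134.8000030517578], [274.29998779296875, 131.60000610351562], [275.29998779296875, 167.1999969482422], [164.39999389648438, 170.39999389648438]]
dark 34.0 (226, 120, 11, 6) [[226.0, 120.0], [236.0, 120.0], [236.0, 125.0], [226.0, 125.0]]
side
bright 52.0 (303, 151, 25, 14) [[302.5, 152.89999389648438], [303.8999938964844, 150.3000030517578], [327.20001220703125, 162.6999969482422], [325.79998779296875, 165.1999969482422]]
bright 22.0 (302, 141, 9, 8) [[301.3999938964844, 146.3000030517578], [308.70001220703125, 140.39999389648438], [310.79998779296875, 143.0], [303.5, 148.8000030517578]]
bright 27.5 (265, 119, 6, 17) [[265.0, 135.0], [265.0, 119.0], [270.0, 119.0], [270.0, 135.0]]
bright 6573.0 (265, 95, 110, 95) [[265.0, 189.0], [265.0, 95.0], [374.0, 95.0], [374.0, 189.0]]
dark 2518.0 (266, 118, 99, 66) [[260.5, 143.10000610351562], [278.0, 110.5], [365.3999938964844, 157.39999389648438], [347.8999938964844, 190.0]]
dark 92.0 (265, 95, 9, 14) [[265.0, 95.0], [273.0, 95.0], [273.0, 108.0], [265.0, 108.0]]
```

```bash
python3 -m pendant '[[-0.3,0.05,0,0],[-0.6,0.1,0,0],[-0.9,0.14,0,0],[-1,0.14,0,0]]' >/dev/null
python3 -m pendant '[[-0.4,0,0,0],[-0.8,0,0,0],[-1,0,0,0],[-1,0,0,0]]' >/dev/null
python3 -m pendant '[[-0.4,0,0,0.1],[-0.8,0,0,0.2],[-1,0,0,0.26],[-1,0,0,0.26],[-1,0,0,0.26],[-1,0,0,0.26]]'
python3 - <<'E'
from h import *
import pickle
pickle.dump(snap("wrist","p1"),open("p1.pkl","wb"))
E
python3 -m pendant '[[-0.3,0,0,0],[-0.3,0,0,0],[-0.3,0,0,0],[-0.3,0,0,0]]'
python3 - <<'E'
from h import *
import pickle
w=snap("wrist","p2");pickle.dump(w,open("p2.pkl","wb"));v=pickle.load(open("p1.pkl","rb"))
z=np.hstack([v["im"],w["im"]]);z=np.clip(z*1.5,0,255).astype(np.uint8)
cv2.imwrite("pics/p12.png",cv2.resize(z,(800,300),interpolation=cv2.INTER_AREA))
E
```

```text
time_s: 8.55
ee_pos: [521.3, -233.0, 130.7]
orientation: [-0.001, 0.826, 0.563, -0.0]
contact_force: [-0.5, 0.3, -1.6]
gripper_width: 58.8
grasp_force: 54.7
time_s: 9.1
ee_pos: [504.8, -275.6, 131.1]
orientation: [-0.0, 0.827, 0.563, 0.0]
contact_force: [0.2, -0.3, -2.1]
gripper_width: 59.0
grasp_force: 54.7
```

View pics/p12.png

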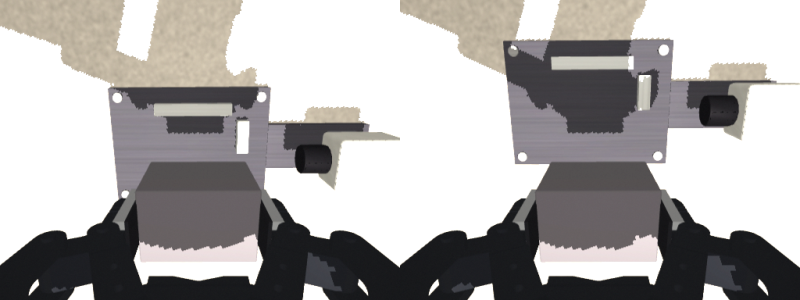

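The two views show the plate square to the image. In the left half the long stop is at (154–232, 104–116), the short stop at (237–249, 121–154) and the lens at (313,158). In the right half the stops are at (551–634, 56–69) and (638–651, 74–110). The block is held well below them in the image. Next I'll measure the stop edges numerically.

Run:
```python
from h import *
import pickle
v=pickle.load(open("p1.pkl","rb"));w=pickle.load(open("p2.pkl","rb"))
res=[]
for c,(bx,fx) in ((v,((185,305,125,158),(297,325,148,205))),(w,((180,305,60,98),(300,328,86,148)))):
    g=cv2.cvtColor(c["im"],cv2.COLOR_BGR2GRAY)
    x0,x1,y0,y1=bx;xm=(x0+x1)//2
    print("bar col",y0,g[y0:y1,xm-10:xm+10].mean(1).astype(int).tolist())
    x0,x1,y0,y1=fx;ym=(y0+y1)//2
    print("far row",x0,g[ym-4:ym+4,x0:x1].mean(0).astype(int).tolist())
    print("far col",y0,g[y0:y1,(x0+x1)//2-1:(x0+x1)//2+2].mean(1).astype(int).tolist())
    x0,x1,y0,y1=bx
    for yy in range(y0+2,y1,8): print("bar row",yy,x0,g[yy,x0:x1].tolist()[:22],"...",g[yy,x1-22:x1].tolist())
```

```text
bar col 125 [41, 41, 40, 41, 41, 41, 57, 89, 121, 132, 130, 131, 132, 132, 130, 130, 131, 132, 131, 129, 128, 129, 130, 92, 40, 42, 41, 41, 41, 40, 40, 41, 40]
far row 297 [91, 91, 91, 86, 70, 91, 91, 252, 253, 253, 252, 252, 252, 252, 253, 253, 252, 251, 250, 249, 250, 136, 94, 92, 92, 92, 92, 92]
far col 148 [92, 75, 48, 39, 41, 78, 104, 162, 242, 252, 252, 252, 252, 252, 252, 252, 252, 252, 252, 252, 252, 252, 252, 252, 252, 252, 252, 252, 252, 252, 252, 252, 252, 252, 252, 252, 252, 253, 252, 252, 252, 252, 252, 252, 252, 252, 239, 216, 183, 90, 89, 90, 90, 89, 91, 91, 91]
bar row 127 185 [40, 40, 41, 41, 40, 41, 41, 41, 40, 40, 41, 41, 41, 40, 40, 40, 40, 40, 40, 41, 40, 41] ... [40, 40, 40, 39, 40, 39, 40, 40, 39, 39, 40, 40, 40, 40, 39, 40, 40, 40, 40, 40, 40, 40]
bar row 135 185 [42, 43, 42, 94, 95, 96, 95, 95, 96, 96, 96, 76, 128, 130, 129, 129, 130, 130, 130, 130, 130, 130] ... [129, 130, 130, 129, 130, 130, 129, 129, 129, 130, 129, 130, 129, 129, 78, 42, 41, 69, 70, 70, 92, 92]
bar row 143 185 [95, 94, 94, 94, 93, 95, 94, 95, 94, 95, 94, 95, 132, 132, 132, 133, 133, 134, 1
[... 1283 characters left out ...]
 40, 65, 66, 41, 40, 39, 87, 89, 88, 87, 87, 88, 88, 88, 87]
bar row 78 180 [43, 43, 70, 44, 43, 43, 43, 42, 44, 43, 43, 43, 43, 78, 134, 136, 136, 135, 136, 136, 136, 136] ... [134, 135, 134, 132, 134, 134, 134, 133, 133, 247, 248, 248, 248, 248, 248, 248, 102, 88, 87, 88, 87, 87]
bar row 86 180 [42, 41, 41, 42, 42, 42, 42, 42, 42, 42, 42, 42, 42, 38, 132, 132, 132, 133, 133, 133, 133, 132] ... [133, 133, 131, 132, 132, 132, 132, 133, 132, 248, 249, 249, 249, 249, 249, 207, 99, 92, 92, 92, 93, 92]
bar row 94 180 [42, 42, 41, 41, 41, 43, 41, 42, 43, 43, 43, 42, 43, 42, 42, 43, 41, 42, 42, 43, 43, 42] ... [40, 41, 41, 40, 40, 40, 41, 40, 40, 42, 40, 41, 41, 89, 90, 90, 90, 90, 90, 89, 89, 43]
```

Run:
```python
from h import *
import pickle
v=pickle.load(open("p1.pkl","rb"));w=pickle.load(open("p2.pkl","rb"))
o=r.get_obs();Rt=Ro.from_quat(np.array(o["orientation"])[[1,2,3,0]]).as_matrix();ex,ey=Rt[:,1],Rt[:,0]  # plate-ish x = tool y, plate-ish y = tool x
print("tool y yaw",np.degrees(np.arctan2(ex[1],ex[0])))
def edge(c,ul,horizontal):
    g=cv2.cvtColor(c["im"],cv2.COLOR_BGR2GRAY).astype(float)
    return g
# bar lower edge sub-pixel by column (130 -> 41 crossing at 86)
def low(c,x,y0,y1,th):
    g=cv2.cvtColor(c["im"],cv2.COLOR_BGR2GRAY).astype(float)[:,x-2:x+3].mean(1)
    for y in range(y0,y1):
        if g[y]>=th>g[y+1]: return y+(g[y]-th)/(g[y]-g[y+1])
for c,xs,y0,y1 in((v,(220,240,260,280),141,152),(w,(215,235,255,275),82,94)):
    P=[(x,low(c,x,y0,y1,90)) for x in xs];Q=np.array([onz(c,p,24) for p in P]);d=Q[-1]-Q[0]
    print("bar",[round(p[1],1) for p in P],"yaw",np.degrees(np.arctan2(d[1],d[0])).round(1),"y' ",(Q@ey).round(1))
e=[("far contact top edge",(303.6,176),(305.5,117)),("bar left end low",(196.6,147.5),(193.5,87.7)),("bar right end low",(296.9,147.8),None)]
for n,p,q in e:
    for c,u in((v,p),(w,q)):
        if u: Q=onz(c,u,24);print(n,Q.round(1),"x'",(Q@ex).round(1),"y'",(Q@ey).round(1))
print("tri bar left",tri([(v,(196.6,147.5)),(w,(193.5,87.7))]))
# plate holes (bright dots): top of plate
D=[]
for c,s in((v,[(117,98),(262,97),(125,195)]),(w,[(513,51),(664,50),(522,157),(657,156)])):
    g=cv2.cvtColor(c["im"],cv2.COLOR_BGR2GRAY);L=[]
    for x,y in s:
        x=int((x%400)*1.28);y=int(y*1.28);sub=g[y-9:y+10,x-9:x+10].astype(float);m=(sub>130);yy,xx=np.nonzero(m)
        L.append((x-9+xx.mean(),y-9+yy.mean(),int(m.sum())))
    D.append(L);print([tuple(np.round(l,1)) for l in L],[onz(c,l[:2],12).round(1).tolist() for l in L])
for i in range(3): print("hole tri",tri([(v,D[0][i][:2]),(w,D[1][i][:2])]).round(1))
# held block: its top face +y'/far edge & tip
print("ee x',y'",(o["ee_pos"]@ex).round(1),(o["ee_pos"]@ey).round(1))
```

```text
tool y yaw -21.528595112676772
bar [np.float64(148.2), np.float64(148.0), np.float64(148.0), np.float64(148.1)] yaw -21.3 y'  [4.4 4.6 4.6 4.6]
bar [np.float64(88.7), np.float64(88.5), np.float64(88.3), np.float64(88.2)] yaw -21.0 y'  [4.3 4.5 4.6 4.7]
far contact top edge [ 561.  -240.9   24. ] x' 610.3 y' -18.2
far contact top edge [ 561.6 -239.6   24. ] x' 610.3 y' -16.8
bar left end low [ 489.1 -187.6   24. ] x' 523.8 y' 5.0
bar left end low [ 489.2 -187.6   24. ] x' 523.9 y' 5.0
bar right end low [ 563.6 -217.1   24. ] x' 604.0 y' 4.9
tri bar left [ 489.23919674 -187.60010777   24.37388789]
[(np.float64(149.6), np.float64(124.8), np.float64(126.0)), (np.float64(334.5), np.float64(123.8), np.float64(124.0)), (np.float64(159.2), np.float64(248.3), np.float64(75.0))] [[458.3, -157.4, 12.0], [599.6, -212.0, 12.0], [417.6, -259.9, 12.0]]
[(np.float64(145.1), np.float64(60.5), np.float64(30.0)), (np.float64(337.2), np.float64(63.6), np.float64(147.0)), (np.float64(156.2), np.float64(200.4), np.float64(109.0)), (np.float64(329.6), np.float64(199.4), np.float64(114.0))] [[460.6, -154.3, 12.0], [599.4, -211.4, 12.0], [418.5, -260.5, 12.0], [559.5, -315.0, 12.0]]
hole tri [ 465.5 -158.3   34. ]
hole tri [ 598.9 -211.5   14.9]
hole tri [ 417.3 -260.7   10.2]
ee x',y' 570.8 -71.2
```

The measurements hold up. Stop tops triangulate to 24.4 mm against 24 expected, and the plate yaw of −21.3° matches the tool. The corner is at x′=610.3, y′=4.6 in the tool-aligned axes. I'll go over a spot about 8 mm short of both stops and descend.

```bash
python3 -m pendant '[[0.2,0.01,0,0],[0.33,0.01,0,0],[0.33,0.01,0.3,0],[0.33,0.01,0.55,0],[0.33,0.01,0.7,0],[0.33,0.01,0.75,0],[0.33,0.01,0.75,0],[0.33,0.01,0.75,0]]'
python3 - <<'E'
from h import *
import pickle
w=snap("wrist","q1");pickle.dump(w,open("q1.pkl","wb"))
o=r.get_obs();Rt=Ro.from_quat(np.array(o["orientation"])[[1,2,3,0]]).as_matrix();print((o["ee_pos"]@Rt[:,1]).round(1),(o["ee_pos"]@Rt[:,0]).round(1),o["ee_pos"].round(1),o["contact_force"].round(1))
E
```

```text
time_s: 10.15
ee_pos: [525.2, -231.7, 20.1]
orientation: [0.001, 0.827, 0.562, 0.0]
contact_force: [0.9, -0.3, -0.9]
gripper_width: 59.3
grasp_force: 54.7
573.7 -22.2 [ 525.2 -231.8   20.1] [ 0.4  0.3 -0.6]
```

```bash
python3 -m pendant '[[0,0,0.03,0],[0,0,0.07,0],[0,0,0.07,0],[0,0,0.07,0]]'
python3 -m pendant '[[0,0,0.01,0],[0,0,0.01,0],[0,0,0.01,0]]' | grep -E 'ee_pos|contact'
python3 -m pendant '[[0,0,0.01,0],[0,0,0.01,0],[0,0,0.01,0]]' | grep -E 'ee_pos|contact'
```

```text
time_s: 10.7
ee_pos: [524.1, -231.1, 8.1]
orientation: [-0.0, 0.827, 0.562, -0.0]
contact_force: [0.5, -0.6, 0.0]
gripper_width: 59.4
grasp_force: 54.7
ee_pos: [524.2, -231.2, 6.7]
contact_force: [0.3, 0.4, -1.0]
ee_pos: [524.4, -231.3, 5.4]
contact_force: [-0.2, 0.6, 0.8]
```

```bash
for i in 1 2; do python3 -m pendant '[[0,0,0.007,0],[0,0,0.007,0],[0,0,0.007,0]]' | grep -E 'ee_pos|contact'; done; python3 -c "
from h import *
for i in range(3): r.capture('wrist');print(r.get_obs()['contact_force'].round(1))"
```

```text
ee_pos: [524.4, -231.3, 5.3]
contact_force: [-4.4, 1.8, 8.7]
ee_pos: [524.4, -231.4, 5.3]
contact_force: [-7.5, 3.4, 16.1]
[-7.4  4.2 16.2]
[-7.3  3.4 16.4]
[-7.3  3.8 17.3]
```

```bash
python3 -m pendant '[[0,0,-0.009,0],[0,0,-0.009,0],[0,0,-0.009,0]]' | grep -E 'ee_pos|contact'
python3 -m pendant '[[0.01,0.01,0,0],[0.02,0.02,0,0],[0.03,0.03,0,0],[0.03,0.03,0,0],[0.03,0.03,0,0]]' | grep -E 'ee_pos|contact'
cat > st.py <<'E'
from h import *
o=r.get_obs();Rt=Ro.from_quat(np.array(o["orientation"])[[1,2,3,0]]).as_matrix();e=np.array(o["ee_pos"]);f=np.array(o["contact_force"])
q=np.radians(-21.3);a=np.array([np.cos(q),np.sin(q),0]);b=np.array([-np.sin(q),np.cos(q),0])
print("t",round(o["time_s"],2),"x' %.1f y' %.1f z %.1f"%(e@a,e@b,e[2]),"F x' %.1f y' %.1f z %.1f"%(f@a,f@b,f[2]),"w %.1f g %.0f"%(o["gripper_width"],o["grasp_force"]),"yaw %.2f"%np.degrees(np.arctan2(Rt[1,1],Rt[0,1])),"tilt",Rt[:2,2].round(3))
E
python3 st.py
```

```text
ee_pos: [524.6, -231.4, 5.4]
contact_force: [-2.2, 1.5, 7.6]
ee_pos: [530.5, -229.5, 5.4]
contact_force: [-2.2, -1.0, 6.0]
t 13.35 x' 577.6 y' -21.1 z 5.4 F x' -1.7 y' -1.7 z 6.0 w 59.0 g 56 yaw -21.59 tilt [ 0.001 -0.001]
```

```bash
python3 -m pendant '[[0.01,0,0,0],[0.02,0,0,0],[0.02,0,0,0],[0.02,0,0,0]]' >/dev/null; python3 st.py
for i in 1 2 3; do python3 -m pendant '[[0.007,0,0,0],[0.007,0,0,0],[0.007,0,0,0]]' >/dev/null; python3 st.py; done
```

```text
t 13.85 x' 578.0 y' -18.1 z 5.4 F x' 0.4 y' -2.6 z 5.4 w 58.8 g 56 yaw -21.59 tilt [ 0.002 -0.002]
t 14.22 x' 578.1 y' -17.0 z 5.4 F x' 0.8 y' -3.0 z 5.6 w 59.0 g 55 yaw -21.59 tilt [ 0.002 -0.002]
t 14.6 x' 578.1 y' -16.3 z 5.4 F x' 0.1 y' -4.3 z 5.7 w 59.1 g 55 yaw -21.58 tilt [ 0.002 -0.002]
t 14.97 x' 578.2 y' -16.2 z 5.5 F x' -1.3 y' -7.8 z 4.3 w 59.1 g 56 yaw -21.53 tilt [ 0.001 -0.004]
```

The side stop is reached at y′=−16.2, where it was predicted. Next is the far stop.

```bash
for i in 1 2 3 4; do python3 -m pendant '[[0,0.007,0,0],[0,0.007,0,0],[0,0.007,0,0]]' >/dev/null; python3 st.py; done
```

```text
t 15.35 x' 578.2 y' -16.2 z 5.4 F x' -5.2 y' -7.8 z 9.8 w 59.0 g 56 yaw -21.52 tilt [-0.002 -0.003]
t 15.72 x' 578.3 y' -16.2 z 5.4 F x' -8.5 y' -8.7 z 12.6 w 58.9 g 56 yaw -21.50 tilt [-0.004 -0.002]
t 16.1 x' 578.9 y' -16.2 z 5.5 F x' -10.7 y' -8.6 z 15.3 w 59.2 g 57 yaw -21.49 tilt [-0.005 -0.002]
t 16.48 x' 580.0 y' -16.2 z 5.5 F x' -10.4 y' -7.6 z 14.1 w 59.1 g 57 yaw -21.48 tilt [-0.005 -0.002]
```

```bash
python3 -m pendant '[[0,0,-0.006,0],[0,0,-0.006,0],[0,0,-0.006,0]]' >/dev/null; python3 st.py; for i in 1 2 3; do python3 -m pendant '[[0,0.007,0,0],[0,0.007,0,0],[0,0.007,0,0]]' >/dev/null; python3 st.py; done
```

```text
t 16.85 x' 579.9 y' -16.2 z 5.5 F x' -7.4 y' -8.3 z 8.3 w 58.9 g 56 yaw -21.49 tilt [-0.004 -0.002]
t 17.23 x' 580.6 y' -16.2 z 5.5 F x' -8.0 y' -7.7 z 10.5 w 59.1 g 56 yaw -21.48 tilt [-0.006 -0.001]
t 17.6 x' 580.9 y' -16.2 z 5.5 F x' -11.5 y' -7.5 z 11.6 w 58.8 g 56 yaw -21.48 tilt [-0.007 -0.001]
t 17.98 x' 581.0 y' -16.1 z 5.6 F x' -15.8 y' -8.9 z 16.0 w 59.1 g 57 yaw -21.47 tilt [-0.01  0.  ]
```

The far stop is reached at x′=581.0 (predicted 580.9). I'll add margin on both, ease the down-load slightly, and check with a picture.

```bash
python3 -m pendant '[[0,0.008,-0.008,0],[0,0.015,-0.008,0],[0,0.015,-0.008,0],[0,0.015,-0.008,0]]' >/dev/null; python3 st.py; python3 -m pendant '[[0.007,0,-0.003,0],[0.012,0,-0.003,0],[0.012,0,-0.003,0],[0.012,0,-0.003,0]]' >/dev/null; python3 st.py
python3 - <<'E'
from h import *
w=snap("wrist");a=snap("scene")
x=np.hstack([w["im"][60:330,60:440],cv2.resize(a["im"][100:185,150:290],(420,255))[:,:] if 0 else cv2.resize(a["im"][95:190,150:285],(384,270))])
cv2.imwrite("pics/end.png",np.clip(x*1.5,0,255).astype(np.uint8))
E
```

```text
t 18.48 x' 580.9 y' -16.1 z 5.7 F x' -20.4 y' -9.6 z 16.9 w 59.5 g 57 yaw -21.46 tilt [-0.015  0.003]
t 18.98 x' 580.9 y' -16.0 z 5.8 F x' -19.7 y' -16.4 z 13.5 w 59.3 g 56 yaw -21.44 tilt [-0.016 -0.   ]
```

View pics/end.png

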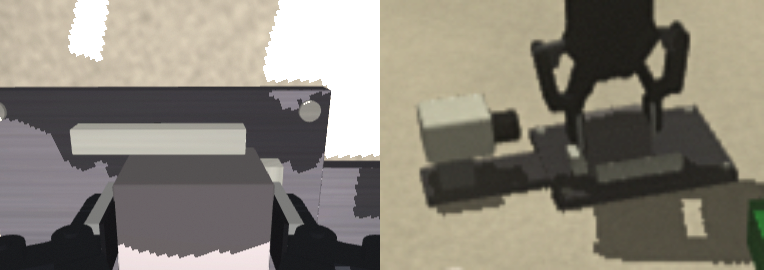

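The picture shows the block tight under the long stop (bar at 70–245, 125–155), its right end at the short stop (272,172), and sitting flat in the corner in the scene half. The forces are steady, so I'm handing it in.

```bash
python3 -m pendant '[[0,0,0,0],[0,0,0,0],[0,0,0,0],[0,0,0,0]]' >/dev/null; python3 st.py; python3 -c "
from workcell import r
print(r.sign_off())"
```

```text
t 19.57 x' 580.9 y' -16.1 z 5.8 F x' -19.7 y' -15.6 z 13.1 w 59.2 g 56 yaw -21.44 tilt [-0.016 -0.   ]
the job is handed in; nothing more can be done
None
```

I handed the job in at about 19.6 s with the block seated in the corner and still held, pressing about 20 N toward the far stop and 16 N toward the side stop at the wrist; sign-off returned no verdict. The first grasp closed on the block's top and had to be redone lower; it moved neither block nor puck measurably.

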